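# Gauge the guide blocks and hang up the good ones

## Robot

A 6-joint arm with a two-finger parallel gripper is mounted at the origin on a cart in front of the work surface, level with it; the furniture and walls round the work are solid. World frame = base frame: x ahead of the robot, y to its left, z up, the work surface at z = 0. Lengths are in m, angles in rad, forces in N, time in s.
With the tool pointing down it reaches from about 0.25 to 0.725 m from the base axis. Payload 9.7 kg.
Tool frame: the origin (TCP) lies between the finger pads; the fingertips stand 25 mm ahead of it and the grasp point (between the pads) lies 6 mm ahead of it; x points along the fingers, y is the direction in which the jaws open and shut, and the axes are right-handed (so a half turn about x gives the same grasp; the last joint's range is limited). The gripper opens to 85 mm and grips with 20 to 120 N. Pads are 22 mm wide; open, the fingers measure 114 mm over their backs; the gripper's body (76 mm by 85 mm) begins 54 mm behind the grasp point. The pads swing forward as they close: fully open they stand 13 mm farther back than shut.
Start: joints at [-1.279, 0.087, 0.176, 1.66, 0, 1.571], TCP at [0.158, -0.527, 0.256] pointing down, gripper open.
Joint ranges: [-3.13, 3.13], [-0.85, 1.81], [-1.15, 1.24], [-2.2, 2.28], [-1.44, 1.52], [-3.14, 3.14]. Speed limits (rad/s): [2.22, 2.22, 2.57, 3.14, 3.14, 3.14].

## Interface

Orientations are given as a unit quaternion [w, x, y, z].
In Python, from workcell import arm gives the robot as it stands. The module is installed in compiled form; this text tells all that it offers. Calls block until the motion is done:
- arm.goto(position, orientation): joint-space move of the TCP to a pose.
- arm.line_to(position, orientation=None, feed=0.15, f_stop=None): straight line of the TCP; orientation=None keeps the orientation; feed is the mean speed in m/s. With f_stop (N) it stops when the force on the tool has changed by that much, and returns True; else False.
- arm.movej(angles): joint-space move.
- arm.set_gripper(opening, grasp_force=None): finger opening in m; grasp_force is the grip in N (None keeps the last); returns when the fingers have stopped.
- arm.wait(seconds).
- arm.solve_ik(position, orientation): joint angles nearest the present ones, or None.
- arm.grab_frame(name): name is "scene" or "top" or "wrist"; returns the picture (384x512x3 uint8, blue, green, red); there is no depth.
- arm.camera_params(name): a dict with "intrinsics" (3x3 intrinsics, pixels), "dist_coeffs" ([k1, k2, p1, p2, k3] as OpenCV has them; the pictures are not rectified), "rvec" (rotation vector, rad) and "tvec" (3), from world to camera coordinates, as OpenCV has them; the wrist camera has in their place "T_tool_cam" (4x4, takes a point from camera to tool coordinates, whose origin is the TCP and whose axes are the tool frame's). Camera axes: x right, y down, z forward; pixel columns grow to the right and rows downward; lengths in m; the calibration is good to about 2 mm. A picture is of the moment at which its call begins: read the wrist's pose just before it. camera_params takes no time and is no camera call.
A pose or a line that the arm cannot do raises arm.IKError and nothing moves.
- arm.finish_job(): hands the job in, once; it reports no verdict.
Readings, each from a call of its own:
- arm.current_clock(): time.
- arm.current_joint_pos(): joint angles.
- arm.current_joint_velocities(): joint speeds.
- arm.current_tau(): joint torques, N m.
- arm.current_eef_pos(): TCP position.
- arm.current_eef_rot(): TCP orientation.
- arm.current_ft_force(): force on the tool from outside, world axes, zero at the start.
- arm.current_torque(): the same for the moment, N m.
- arm.current_finger_gap(): finger opening in m.
Only numpy, scipy, OpenCV 4.12 (cv2) and the standard library are available. Lean on these libraries where they do the work, as an engineer would, in place of code of your own. Each camera call takes 0.05 s, during which the arm holds its last target. There are 200 camera calls.

## Task

Check this batch of guide blocks one at a time: lower each one level into the two-step gap gauge and feel where it stops, then put it away before you take the next - in the pail if its tenons pass the GO width and stop on the NO-GO step, in the red reject tray if they stop in the mouth or drop right through to the floor. When every block is sorted, raise the pail's folded bail upright, lift the pail by it and hang it on the two prongs of the outgoing stand. Leave the other things on the bench where they are.

Things in the scene. Friction and masses are not known exactly. Their poses are not given: they have to be found in the camera images.
- block_a_center (a point): centre of a loose aluminium guide block, 150 g: body 40 x 30 x 30 mm (40 along its own x) with a 20 mm long square tenon on each end, 80 mm overall along x. Lying flat the centre is 15 mm up. Tenons should be 16 mm square; on a bad block both are up to 4 mm too thick or too thin, else all look alike. Three or four blocks are present, any may be bad, names tell nothing
- block_b_center (a point): centre of a loose aluminium guide block, 150 g: body 40 x 30 x 30 mm (40 along its own x) with a 20 mm long square tenon on each end, 80 mm overall along x. Lying flat the centre is 15 mm up. Tenons should be 16 mm square; on a bad block both are up to 4 mm too thick or too thin, else all look alike. Three or four blocks are present, any may be bad, names tell nothing
- block_c_center (a point): centre of a loose aluminium guide block, 150 g: body 40 x 30 x 30 mm (40 along its own x) with a 20 mm long square tenon on each end, 80 mm overall along x. Lying flat the centre is 15 mm up. Tenons should be 16 mm square; on a bad block both are up to 4 mm too thick or too thin, else all look alike. Three or four blocks are present, any may be bad, names tell nothing
- block_d_center (a point): centre of a loose aluminium guide block, 150 g: body 40 x 30 x 30 mm (40 along its own x) with a 20 mm long square tenon on each end, 80 mm overall along x. Lying flat the centre is 15 mm up. Tenons should be 16 mm square; on a bad block both are up to 4 mm too thick or too thin, else all look alike. Three or four blocks are present, any may be bad, names tell nothing
- block_e_center (a point): centre of a loose aluminium guide block, 150 g: body 40 x 30 x 30 mm (40 along its own x) with a 20 mm long square tenon on each end, 80 mm overall along x. Lying flat the centre is 15 mm up. Tenons should be 16 mm square; on a bad block both are up to 4 mm too thick or too thin, else all look alike. Three or four blocks are present, any may be bad, names tell nothing
- gauge: fixed two-step gap gauge: grey base 125 x 100 x 12 mm, two upright steel plates 10 mm thick and 72 mm wide (along y) with 50 mm free between them (inner faces at x = -25 and +25 mm). Origin: underside centre, z up. A block goes in level, its x along the gauge's x (either way round), body between the plates, a tenon in each plate's slot
- gauge_mouth (a point): middle of the gauge at the plate tops, 68 mm above the bench, axes as the gauge's. Both plates have the same open slot at y = 0: bevelled mouth 27.6 mm wide at the top, narrowing over 5 mm to the GO width 17.6 mm. A block with too thick tenons stops in the mouth, its centre about 6 mm above this point
- gauge_step (a point): the NO-GO step, 16 mm below the plate tops (52 mm above the bench): here the slot narrows squarely to 14.4 mm; the slot floor is another 16 mm down (36 mm above the bench). A right block stops on this step, its centre about 8 mm below the plate tops; a too thin one goes on to the floor, its centre about 26 mm below the tops
- reject_tray: fixed open red plastic tray 140 (x) x 180 (y) x 45 mm, walls and floor 5 mm; origin: underside centre
- pail: loose round metal pail, 85 mm high, 140 mm across the rim, 120 mm at the foot, wall 3 mm, floor 4 mm, about 0.4 kg empty. Origin: underside centre, z up. The bail's pivots are at its x = -76 and +76 mm, 76 mm up; the folded bail points to its own -y
- pail_pivot (a point): middle of the line between the two bail pivots, 76 mm above the pail's underside on its axis; axes as the pail's
- bail (a joint): angle of the pail's wire bail, rad: 0 folded level outwards to the pail's -y, 1.57 upright, 3.0 folded over; stiff pivots, so it stays where it is left (about 0.6 N at the grip moves it)
- bail_grip (a point): middle of the bail's grip: a black tube 12 mm thick, 44 mm long along the pail's x, 106 mm from the pivot line; either side of it the straight 5 mm wire runs on to 52 mm from the middle. Folded, there are some 28 mm between tube and pail
- stand: fixed grey stand for outgoing work: base 165 x 130 x 10 mm, a post 215 mm high at its x = +100 mm, and a hook of two level prongs 7 mm thick at its y = -34 and +34 mm, running from a cross-bar at x = +82 mm towards its -x and turned up 16 mm at the ends (x = -33 mm). Origin: on the bench below the hanging place
- hang_point (a point): where the middle of the bail's grip is when the pail hangs: midway between the prongs, 212 mm above the bench, axes as the stand's. The wire then lies along the stand's y across both prongs (either way round), the tube between them; the pail's underside is 30 mm up. The prong tips reach up to 226 mm; come in from the stand's -x
- black_tape: small roll of black tape, bystander, 55 mm across, 19 mm high; origin: underside centre
- torch: black torch, bystander, 137 mm long, 36 mm thick; origin: underside centre
Things that resemble listed ones, but are neither listed nor needed, are in the scene too. What is shaped like the part that bears block_a_center but yellow is not meant.

How it is judged:
On the way, in this order (a step that is already met when the one before it is completed fails the run):
1. a first block is lowered into the gauge (((horizontal distance between block_a_center and gauge_mouth below 0.009 m and z of block_a_center in the frame of gauge_mouth below 0.009 m and angle between the x axis of block_a_center and the x axis of gauge, either way round below 0.15 rad) or (horizontal distance between block_b_center and gauge_mouth below 0.009 m and z of block_b_center in the frame of gauge_mouth below 0.009 m and angle between the x axis of block_b_center and the x axis of gauge, either way round below 0.15 rad) or (horizontal distance between block_c_center and gauge_mouth below 0.009 m and z of block_c_center in the frame of gauge_mouth below 0.009 m and angle between the x axis of block_c_center and the x axis of gauge, either way round below 0.15 rad) or (horizontal distance between block_d_center and gauge_mouth below 0.009 m and z of block_d_center in the frame of gauge_mouth below 0.009 m and angle between the x axis of block_d_center and the x axis of gauge, either way round below 0.15 rad) or (horizontal distance between block_e_center and gauge_mouth below 0.009 m and z of block_e_center in the frame of gauge_mouth below 0.009 m and angle between the x axis of block_e_center and the x axis of gauge, either way round below 0.15 rad))), for 0.05 s.
2. with a block put away, another one is lowered into the gauge (((horizontal distance between block_a_center and gauge_mouth below 0.009 m and z of block_a_center in the frame of gauge_mouth below 0.009 m and angle between the x axis of block_a_center and the x axis of gauge, either way round below 0.15 rad) or (horizontal distance between block_b_center and gauge_mouth below 0.009 m and z of block_b_center in the frame of gauge_mouth below 0.009 m and angle between the x axis of block_b_center and the x axis of gauge, either way round below 0.15 rad) or (horizontal distance between block_c_center and gauge_mouth below 0.009 m and z of block_c_center in the frame of gauge_mouth below 0.009 m and angle between the x axis of block_c_center and the x axis of gauge, either way round below 0.15 rad) or (horizontal distance between block_d_center and gauge_mouth below 0.009 m and z of block_d_center in the frame of gauge_mouth below 0.009 m and angle between the x axis of block_d_center and the x axis of gauge, either way round below 0.15 rad) or (horizontal distance between block_e_center and gauge_mouth below 0.009 m and z of block_e_center in the frame of gauge_mouth below 0.009 m and angle between the x axis of block_e_center and the x axis of gauge, either way round below 0.15 rad)) and ((horizontal distance between block_a_center and pail below 0.062 m and z of block_a_center in the frame of pail between 0.004 and 0.085 m) or (x of block_a_center in the frame of reject_tray between -0.068 and 0.068 m and y of block_a_center in the frame of reject_tray between -0.088 and 0.088 m and z of block_a_center in the frame of reject_tray below 0.06 m) or (horizontal distance between block_b_center and pail below 0.062 m and z of block_b_center in the frame of pail between 0.004 and 0.085 m) or (x of block_b_center in the frame of reject_tray between -0.068 and 0.068 m and y of block_b_center in the frame of reject_tray between -0.088 and 0.088 m and z of block_b_center in the frame of reject_tray below 0.06 m) or (horizontal distance between block_c_center and pail below 0.062 m and z of block_c_center in the frame of pail between 0.004 and 0.085 m) or (x of block_c_center in the frame of reject_tray between -0.068 and 0.068 m and y of block_c_center in the frame of reject_tray between -0.088 and 0.088 m and z of block_c_center in the frame of reject_tray below 0.06 m) or (horizontal distance between block_d_center and pail below 0.062 m and z of block_d_center in the frame of pail between 0.004 and 0.085 m) or (x of block_d_center in the frame of reject_tray between -0.068 and 0.068 m and y of block_d_center in the frame of reject_tray between -0.088 and 0.088 m and z of block_d_center in the frame of reject_tray below 0.06 m) or (horizontal distance between block_e_center and pail below 0.062 m and z of block_e_center in the frame of pail between 0.004 and 0.085 m) or (x of block_e_center in the frame of reject_tray between -0.068 and 0.068 m and y of block_e_center in the frame of reject_tray between -0.088 and 0.088 m and z of block_e_center in the frame of reject_tray below 0.06 m))), for 0.05 s.
3. every block is sorted: right ones in the pail, wrong ones in the red tray (the distance from c1 to c2 is half the thickness of a tenon) (((distance between block_a_c1 and block_a_c2 between 0.0072 and 0.0088 m and (horizontal distance between block_a_center and pail below 0.062 m and z of block_a_center in the frame of pail between 0.004 and 0.085 m)) or (not (distance between block_a_c1 and block_a_c2 between 0.0072 and 0.0088 m) and (x of block_a_center in the frame of reject_tray between -0.068 and 0.068 m and y of block_a_center in the frame of reject_tray between -0.088 and 0.088 m and z of block_a_center in the frame of reject_tray below 0.06 m))) and ((distance between block_b_c1 and block_b_c2 between 0.0072 and 0.0088 m and (horizontal distance between block_b_center and pail below 0.062 m and z of block_b_center in the frame of pail between 0.004 and 0.085 m)) or (not (distance between block_b_c1 and block_b_c2 between 0.0072 and 0.0088 m) and (x of block_b_center in the frame of reject_tray between -0.068 and 0.068 m and y of block_b_center in the frame of reject_tray between -0.088 and 0.088 m and z of block_b_center in the frame of reject_tray below 0.06 m))) and ((distance between block_c_c1 and block_c_c2 between 0.0072 and 0.0088 m and (horizontal distance between block_c_center and pail below 0.062 m and z of block_c_center in the frame of pail between 0.004 and 0.085 m)) or (not (distance between block_c_c1 and block_c_c2 between 0.0072 and 0.0088 m) and (x of block_c_center in the frame of reject_tray between -0.068 and 0.068 m and y of block_c_center in the frame of reject_tray between -0.088 and 0.088 m and z of block_c_center in the frame of reject_tray below 0.06 m))) and ((distance between block_d_c1 and block_d_c2 between 0.0072 and 0.0088 m and (horizontal distance between block_d_center and pail below 0.062 m and z of block_d_center in the frame of pail between 0.004 and 0.085 m)) or (not (distance between block_d_c1 and block_d_c2 between 0.0072 and 0.0088 m) and (x of block_d_center in the frame of reject_tray between -0.068 and 0.068 m and y of block_d_center in the frame of reject_tray between -0.088 and 0.088 m and z of block_d_center in the frame of reject_tray below 0.06 m))) and ((distance between block_e_c1 and block_e_c2 between 0.0072 and 0.0088 m and (horizontal distance between block_e_center and pail below 0.062 m and z of block_e_center in the frame of pail between 0.004 and 0.085 m)) or (not (distance between block_e_c1 and block_e_c2 between 0.0072 and 0.0088 m) and (x of block_e_center in the frame of reject_tray between -0.068 and 0.068 m and y of block_e_center in the frame of reject_tray between -0.088 and 0.088 m and z of block_e_center in the frame of reject_tray below 0.06 m)))), for 0.2 s.
4. the bail is raised upright, the pail still standing on the bench (value of joint bail between 1.25 and 1.9 rad and height (world z) of pail below 0.012 m), for 0.1 s.
5. the pail is lifted by its bail (value of joint bail between 1.25 and 1.9 rad and height (world z) of pail above 0.02 m and contact force between the fingers and pail above 0.5 N and distance between the grasp point and bail_grip below 0.045 m), for 0.1 s.
At the end, for the whole second after the job is handed in: Blocks with 16 mm tenons are in the pail (below its rim), too thick or too thin ones in the red tray; the pail hangs upright (within 0.5 rad), swaying under 0.12 m/s, by its raised bail on the stand's prongs, grip within 40 mm of the hanging place from above, underside 18 to 45 mm up, released (all of step 3 and value of joint bail between 1.25 and 1.9 rad and height (world z) of pail between 0.018 and 0.045 m and angle between pail's own z axis and vertical below 0.5 rad and horizontal distance between bail_grip and hang_point below 0.04 m and contact force between pail and stand above 2 N and linear speed of pail below 0.12 m/s); the robot touches nothing.
It fails at once if the black tape is moved by more than 6 cm (distance of black_tape from where it was at the start of the episode above 0.06 m).
It fails at once if the torch is moved by more than 6 cm (distance of torch from where it was at the start of the episode above 0.06 m).
Of block_a, block_b, block_c, block_d, block_e only 3 to 4 are there at a start; the rules pass over those that are not, and their reading is None.
At some moment in a run one of block_a, block_b, block_c, block_d, block_e may be knocked a few centimetres aside while the robot is not near it.
Once in a run the grip may slacken for a moment while it holds something.
It also fails if it takes over 210 s, if anything falls off the work surface, if the arm or the gripper's body presses on something with over 40 N, if the wrist force passes 120 N, or if a joint passes its speed limit or range.

## Working session

There is one attempt and no reset: what is moved stays moved. The work goes in short steps, each a Python script; the robot and the scene stay as the last script left them, time stands still between calls to the robot, and variables do not carry over. Pictures are saved under pics/ and viewed, about 12 in all and at most 16, crops included, and the job is handed in when it is done.

```bash
mkdir -p pics; ls; python3 - <<'E'
from workcell import arm
import cv2,numpy as np
for n in ("top","scene"):
    f=arm.grab_frame(n); cv2.imwrite(f"pics/{n}0.png",f)
    p=arm.camera_params(n); print(n,p)
print(arm.camera_params("wrist"))
print(arm.current_eef_rot(),arm.current_clock())
a=cv2.imread("pics/top0.png");cv2.imwrite("pics/top0b.png",cv2.resize(a,(800,600),interpolation=cv2.INTER_CUBIC))
E
```

```text
pics
top {'intrinsics': array([[364.047764  ,   0.        , 258.48363035],
       [  0.        , 364.047764  , 188.040039  ],
       [  0.        ,   0.        ,   1.        ]]), 'dist_coeffs': array([0.0295735, 0.       , 0.       , 0.       , 0.       ]), 'rvec': array([ 2.13055018, -2.16548462,  0.16221354]), 'tvec': array([0.10407279, 0.55446842, 1.05009157])}
scene {'intrinsics': array([[406.21368593,   0.        , 258.77913503],
       [  0.        , 406.21368593, 193.05453478],
       [  0.        ,   0.        ,   1.        ]]), 'dist_coeffs': array([-0.01397849,  0.        ,  0.        ,  0.        ,  0.        ]), 'rvec': array([ 1.06929701, -2.02493709,  1.32964469]), 'tvec': array([0.39382354, 0.29090312, 0.78421525])}
{'intrinsics': array([[266.83458747,   0.        , 256.48951135],
       [  0.        , 266.83458747, 188.19323465],
       [  0.        ,   0.        ,   1.        ]]), 'dist_coeffs': array([-0.02716607,  0.        ,  0.        ,  0.        ,  0.        ]), 'T_tool_cam': array([[ 9.24503034e-04, -2.88186851e-01,  9.57573749e-01,
        -1.17730603e-01],
       [ 9.99999374e-01,  8.69686434e-04, -7.03726748e-04,
         1.47759580e-04],
       [-6.29984104e-04,  9.57573800e-01,  2.88187475e-01,
        -7.32015943e-02],
       [ 0.00000000e+00,  0.00000000e+00,  0.00000000e+00,
         1.00000000e+00]])}
[-0.10238135 -0.69951247 -0.10322763  0.69967451] 0.1
```

View pics/top0b.png

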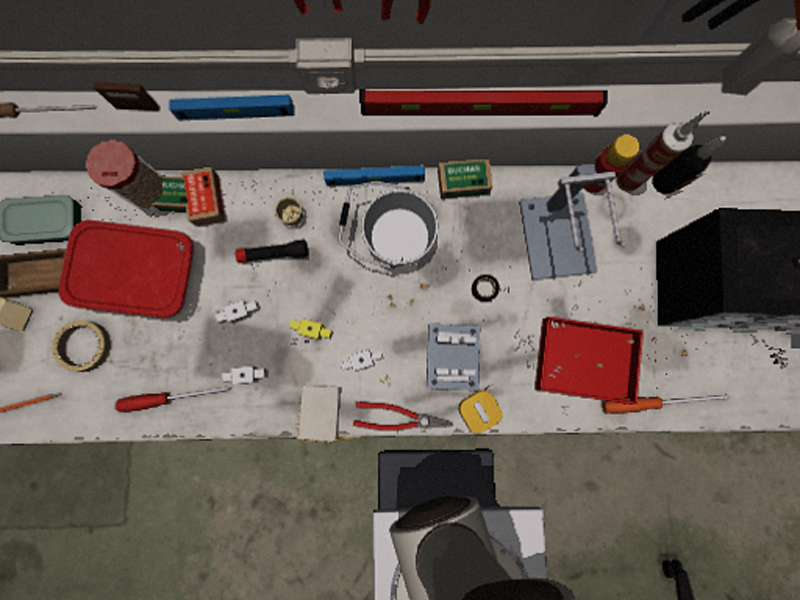

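View pics/scene0.png

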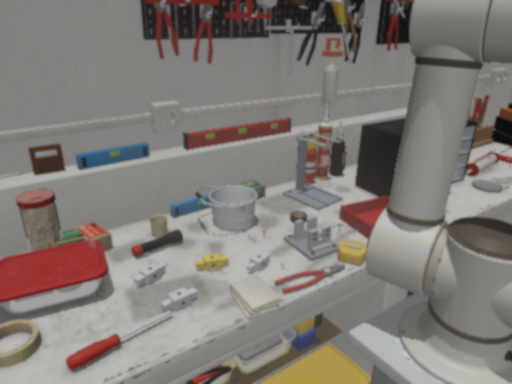

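```bash
cat > h.py <<'E'
from workcell import arm
import cv2,numpy as np
from scipy.spatial.transform import Rotation as R
def quat(Rm):
    q=R.from_matrix(Rm).as_quat(); return [q[3],q[0],q[1],q[2]]
def Rdown(a):   # jaws open along (cos a, sin a)
    c,s=np.cos(a),np.sin(a)
    return np.array([[0,c,s],[0,s,-c],[-1,0,0.]])
def down(a): return quat(Rdown(a))
def eefR():
    w,x,y,z=arm.current_eef_rot(); return R.from_quat([x,y,z,w]).as_matrix()
def pose(name):   # K,D,Rcw (world from cam),cam centre
    p=arm.camera_params(name)
    if name=="wrist":
        T=np.eye(4);T[:3,:3]=eefR();T[:3,3]=arm.current_eef_pos();T=T@p["T_tool_cam"]
        return p["intrinsics"],p["dist_coeffs"],T[:3,:3],T[:3,3]
    Rm=cv2.Rodrigues(p["rvec"])[0]
    return p["intrinsics"],p["dist_coeffs"],Rm.T,-Rm.T@p["tvec"]
def shoot(name,f):
    c=pose(name); im=arm.grab_frame(name); cv2.imwrite(f"pics/{f}.png",im)
    np.savez(f"pics/{f}.npz",K=c[0],D=c[1],R=c[2],C=c[3]); return im,c
def load(f):
    z=np.load(f"pics/{f}.npz"); return cv2.imread(f"pics/{f}.png"),(z["K"],z["D"],z["R"],z["C"])
def rays(c,uv):
    n=cv2.undistortPoints(np.float64(uv).reshape(-1,1,2),c[0],c[1])[:,0]
    return np.c_[n,np.ones(len(n))]@c[2].T
def onplane(c,uv,z):
    d=rays(c,uv); return c[3]+d*((z-c[3][2])/d[:,2])[:,None]
def proj(c,P):
    rv=cv2.Rodrigues(c[2].T)[0]; return cv2.projectPoints(np.float64(P).reshape(-1,3),rv,-c[2].T@c[3],c[0],c[1])[0][:,0]
def white(im,c,z=0.015,thr=215,amin=30,amax=1e9):
    m=((im.min(2)>thr)*255).astype(np.uint8); out=[]
    for k in cv2.findContours(m,cv2.RETR_EXTERNAL,cv2.CHAIN_APPROX_NONE)[0]:
        A=cv2.contourArea(k)
        if A<amin or A>amax: continue
        P=onplane(c,k[:,0],z)[:,:2]*1000
        (x,y),(w,h),a=cv2.minAreaRect(P.astype(np.float32))
        if w<h: w,h,a=h,w,a+90
        out.append((np.round([x,y])/1000,round(w),round(h),round((a+90)%180-90),k[:,0].mean(0).round()))
    return out
E
python3 - <<'E'
from h import *
import shutil
im=cv2.imread("pics/top0.png");c=pose("top")
print("cam",c[3])
for o in white(im,c,amin=15,amax=600,thr=190): print(o)
s=.64
for n,uv,z in [("pail rim",(400,230),.085),("grip",(345,215),.076),("tape",(485,288),.02),("torch",(272,250),.018),("gauge",(454,356),.012),("tray",(589,360),.045),("prongtipL",(577,247),.215),("prongtipR",(618,243),.215),("crossL",(567,182),.21),("base c",(558,237),.01),("yellow",(311,329),.015)]:
    print(n,onplane(c,[np.array(uv)*s],z).round(3))
cr=im[150:300,100:440];cv2.imwrite("pics/c1.png",cv2.resize(cr,None,fx=2.35,fy=2.35,interpolation=cv2.INTER_CUBIC))
E
```

```text
cam [0.39782495 0.10182178 1.11907386]
pail rim [[0.67  0.101 0.085]]
grip [[0.703 0.204 0.076]]
tape [[ 0.568 -0.064  0.02 ]]
torch [[0.651 0.354 0.018]]
gauge [[ 0.437 -0.     0.012]]
tray [[ 0.425 -0.249  0.045]]
prongtipL [[ 0.603 -0.186  0.215]]
prongtipR [[ 0.608 -0.253  0.215]]
crossL [[ 0.714 -0.178  0.21 ]]
base c [[ 0.67  -0.215  0.01 ]]
yellow [[0.494 0.276 0.015]]
```

View pics/c1.png

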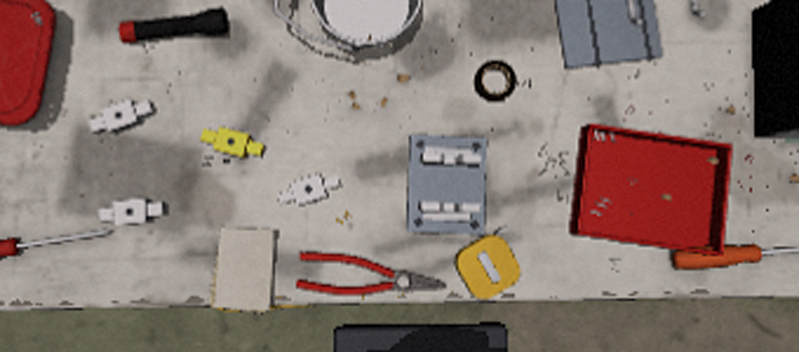

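Three white (aluminium) blocks are visible in the crop at (122,115), (130,211) and (310,188). They have the described shape. The yellow one at (233,141) is the decoy, so I won't use it. The gauge plates are at (450,155) and (450,210). Next I'll look closer with the wrist camera.

```bash
python3 - <<'E'
from h import *
c=pose("top")
for uv in [(122,115),(130,211),(310,188)]:
    print(onplane(c,[np.array(uv)/2.35+[100,150]],.015).round(3))
q=down(np.pi/2)
for n,p in [("wg",(.37,0,.24)),("wb",(.42,.27,.33))]:
    arm.goto(p,q); shoot("wrist",n)
    print(n,arm.current_eef_pos().round(4) if hasattr(arm.current_eef_pos(),'round') else arm.current_eef_pos(),arm.current_clock())
a=np.hstack([cv2.imread("pics/wg.png"),cv2.imread("pics/wb.png")]);
cv2.imwrite("pics/wg2.png",cv2.resize(cv2.imread("pics/wg.png"),(800,600)));cv2.imwrite("pics/wb2.png",cv2.resize(cv2.imread("pics/wb.png"),(800,600)))
# IK checks for pail & stand
for p,a in [((.67,.1,.15),.3),((.67,.1,.3),1.88),((.67,.1,.3),1.88-np.pi),((.638,-.217,.24),.075),((.638,-.217,.3),.075),((.53,-.22,.3),.075),((.7,.2,.09),1.26),((.7,.2,.09),1.26-np.pi)]:
    s=arm.solve_ik(p,down(a)); print(p,a,None if s is None else np.round(s,2))
E
```

```text
[[0.531 0.419 0.015]]
[[0.408 0.406 0.015]]
[[0.433 0.177 0.015]]
wg [ 0.3702 -0.0005  0.24  ] 2.1917
wb [0.4202 0.2688 0.3299] 3.3583
(0.67, 0.1, 0.15) 0.3 [0.15 0.38 0.32 1.51 0.   1.42]
(0.67, 0.1, 0.3) 1.88 [ 0.15  0.46  0.71  1.83  0.   -0.16]
(0.67, 0.1, 0.3) -1.2615926535897932 [0.15 0.46 0.71 1.83 0.   2.98]
(0.638, -0.217, 0.24) 0.075 [-0.33  0.4   0.52  1.69  0.    1.17]
(0.638, -0.217, 0.3) 0.075 [-0.33  0.44  0.7   1.82  0.    1.17]
(0.53, -0.22, 0.3) 0.075 [-0.39  0.17  0.35  1.75  0.    1.1 ]
(0.7, 0.2, 0.09) 1.26 [0.28 0.52 0.39 1.44 0.   0.59]
(0.7, 0.2, 0.09) -1.881592653589793 [ 0.28  0.52  0.39  1.44  0.   -2.55]
```

View pics/wg2.png

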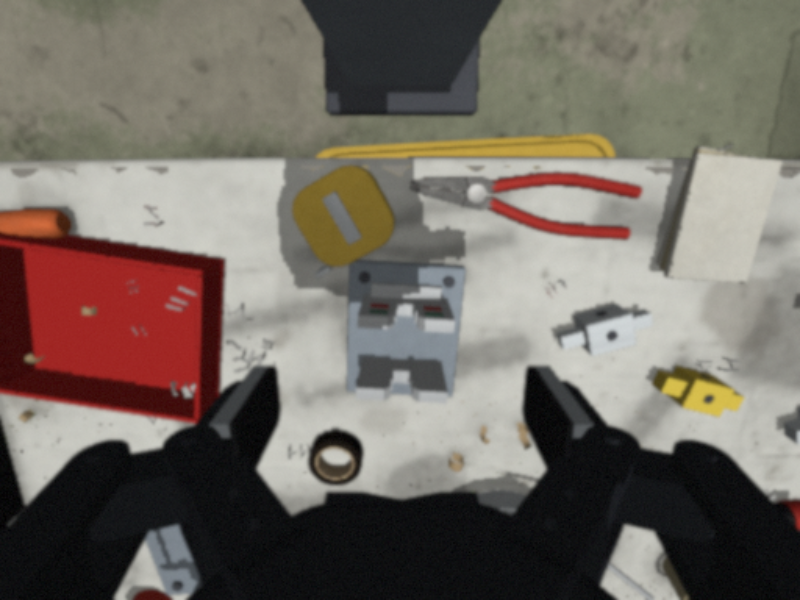

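View pics/wb2.png

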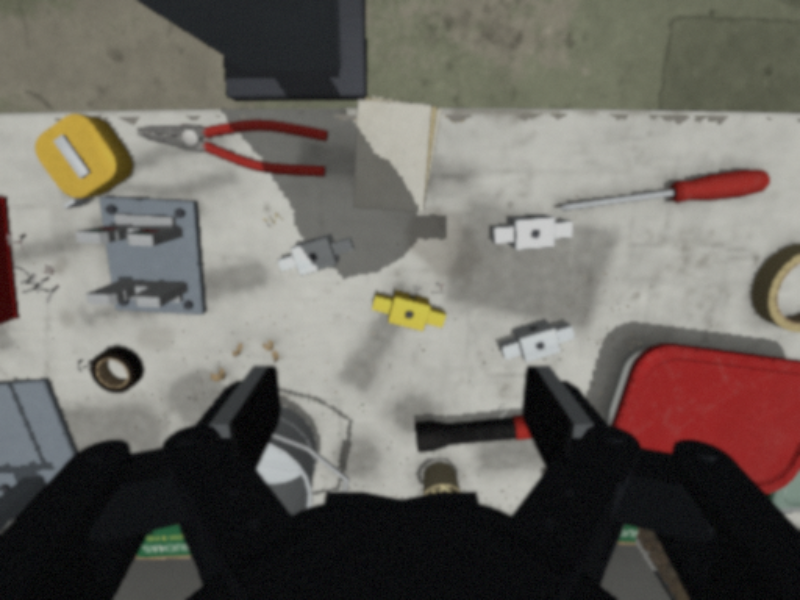

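The wrist views show the gauge at (405,330) in the first and (155,255) in the second. The blocks are at (318,255), (533,233) and (537,342) in the second, with yellow again at (408,310). Next I'll place the camera straight above the gauge and then above the nearest block.

```bash
python3 - <<'E'
from h import *
q=down(np.pi/2)
arm.goto((.512,0,.16),q); im,c=shoot("wrist","g1")
cr=im[20:200,160:360]; cv2.imwrite("pics/g1c.png",cv2.resize(cr,None,fx=3.3,fy=3.3,interpolation=cv2.INTER_CUBIC))
E
```

```text
(no output)
```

View pics/g1c.png

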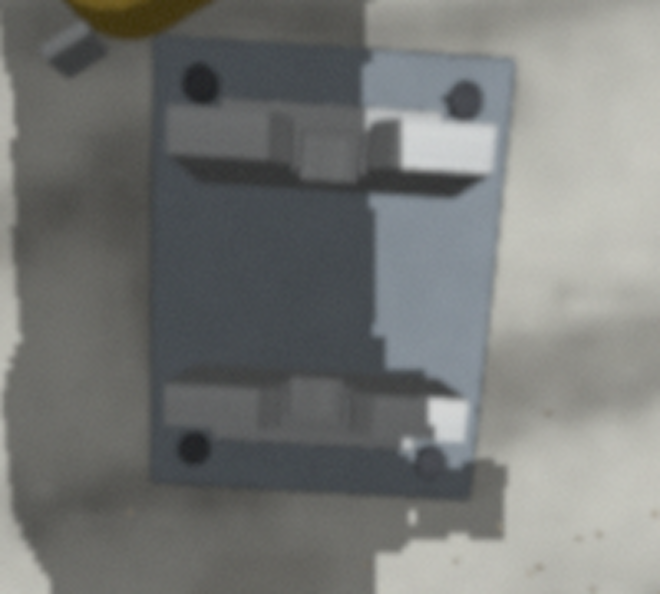

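```bash
python3 - <<'E'
from h import *
im,c=load("g1")
t=lambda L: (np.array(L)/3.3+[160,20])
P=lambda L,z: onplane(c,t(L),z)[:,:2]*1000
n=P([(168,104),(166,152),(497,122),(494,176)],.068); f=P([(165,383),(163,425),(468,398),(467,443)],.068)
print(n.round(1),n.mean(0).round(1));print(f.round(1),f.mean(0).round(1))
mn=P([(272,130),(399,148)],.068);mf=P([(260,403),(369,416)],.068)
print(mn.round(1),mn.mean(0),mf.round(1),mf.mean(0))
b=P([(153,36),(515,58),(470,498),(150,482)],.012);print(b.round(1),b.mean(0))
d=b[[2,3]].mean(0)-b[[0,1]].mean(0);print("base yaw",np.arctan2(d[1],d[0]))
d=f.mean(0)-n.mean(0);print("plate yaw",np.arctan2(d[1],d[0]),np.hypot(*d))
for k in (n,f):
    d=k[[2,3]].mean(0)-k[[0,1]].mean(0);print("plate dir yaw",np.arctan2(-d[0],d[1]),np.hypot(*d))
# block 1 look from above
q=down(np.pi/2)
arm.goto((.50,.177,.16),q); im,c=shoot("wrist","b1")
cv2.imwrite("pics/b1c.png",cv2.resize(im[40:180,180:340],None,fx=4,fy=4,interpolation=cv2.INTER_CUBIC))
E
```

```text
[[399.6 -32.3]
 [409.3 -33.1]
 [403.1  39.6]
 [414.2  39.5]] [406.6   3.4]
[[459.8 -35.7]
 [469.7 -36.6]
 [463.2  36.1]
 [474.   36.3]] [466.7   0. ]
[[404.9  -9.7]
 [408.5  18.3]] [406.69747675   4.2949386 ] [[464.5 -13.3]
 [467.5  12.6]] [ 4.66010403e+02 -3.40084195e-01]
[[372.3 -44.3]
 [377.5  54.1]
 [500.6  47.7]
 [495.6 -51.3]] [436.49231349   1.55712777]
base yaw -0.054661104587581416
plate yaw -0.05668873641298282 60.2087935065841
plate dir yaw -0.05761864232383268 72.37752743295634
plate dir yaw -0.053382672426038384 72.45822250930917
```

View pics/b1c.png

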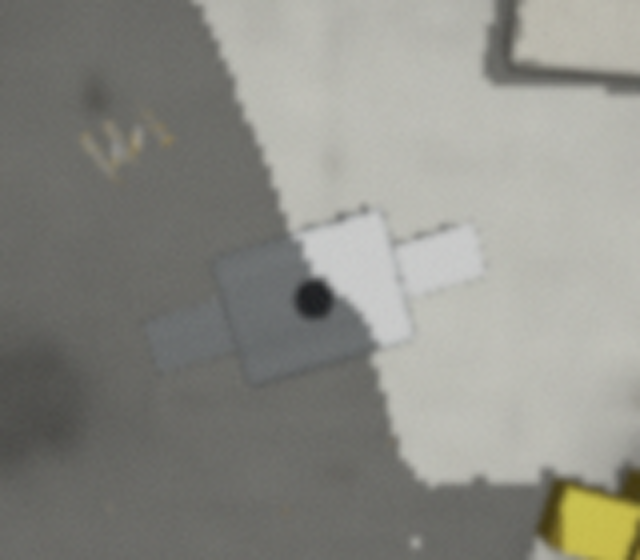

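```bash
cat >> h.py <<'E'
G=np.array([.4367,.0017]); GY=-.056
def aj(a,ref=0.8):  # jaw angle equivalent (mod pi) within +-pi/2 of ref
    return (a-ref+np.pi/2)%np.pi-np.pi/2+ref
def pick(xy,yaw,force=45,z=.027):
    q=down(aj(yaw+np.pi/2))
    arm.set_gripper(.06); arm.goto((*xy,.11),q); arm.line_to((*xy,z),feed=.1,f_stop=10)
    arm.set_gripper(.0,force); g=arm.current_finger_gap(); z=arm.current_eef_pos()[2]
    arm.line_to((*xy,.15),feed=.15)
    print("picked gap",round(g,4),"after lift",round(arm.current_finger_gap(),4),"z",round(z,4)); return z-.015
def gauge(off,dx=0,dy=0,dyaw=0,fs=7):
    q=down(aj(GY+dyaw+np.pi/2)); p=G+[dx,dy]
    arm.goto((*p,.15),q); arm.line_to((*p,.098+off),feed=.1)
    print("gap",round(arm.current_finger_gap(),4))
    hit=arm.line_to((*p,.039+off),feed=.03,f_stop=fs)
    arm.wait(.15); zc=arm.current_eef_pos()[2]-off
    print("hit",hit,"block centre rel tops mm",round((zc-.068)*1000,1),"F",np.round(arm.current_ft_force(),1),"M",np.round(arm.current_torque(),2),"t",round(arm.current_clock(),1))
    return zc
E
python3 - <<'E'
from h import *
im,c=load("b1")
t=lambda L: (np.array(L)/4+[180,40])
P=lambda L,z: onplane(c,t(L),z)[:,:2]*1000
h=P([(313,298)],.03)[0]; e=P([(154,347),(482,247)],.023)
body=P([(215,260),(380,210),(412,340),(255,385)],.03)
print("hole",h,"ends",e,e.mean(0),"body",body.mean(0))
d=e[1]-e[0];yaw=np.arctan2(d[1],d[0]);d2=body[1]-body[0]
print("yaw",yaw,np.arctan2(d2[1],d2[0]),np.hypot(*d),np.hypot(*d2))
w=P([(148,322),(160,372),(470,225),(485,268)],.023);print("tenon w",np.hypot(*(w[1]-w[0])),np.hypot(*(w[3]-w[2])))
xy=(body.mean(0)+h)/2/1000
off=pick(xy,yaw); print("off",off)
z=gauge(off)
E
```

```text
hole [431.86760382 179.09906236] ends [[443.16005321 142.03871612]
 [420.61199581 217.64672785]] [431.88602451 179.84272199] body [432.26036941 179.62185702]
yaw 1.8606221629382165 1.8545347178925917 78.89858256110884 37.98664599848782
tenon w 11.68959896471252 10.125249054743307
picked gap 0.0293 after lift 0.0293 z 0.0277
off 0.012695886256715059
gap 0.0293
hit True block centre rel tops mm -25.8 F [-0.6 -0.5  5.5] M [-0.05  0.12  0.05] t 13.2
```

The first block dropped to the floor, so it is too thin and goes in the red tray. I'll put it there and then look at the other two.

```bash
cat >> h.py <<'E'
T=np.array([.425,-.249])
def toTray(off,dy,dx=0,a=None):
    p=T+[dx,dy]; a=aj(GY+np.pi/2) if a is None else a
    x,y,_=arm.current_eef_pos(); arm.line_to((x,y,.16),feed=.15)
    arm.goto((*p,.13),down(a)); arm.line_to((*p,.026+off),feed=.12,f_stop=12)
    arm.set_gripper(.05); arm.line_to((*p,.13),feed=.2)
E
python3 - <<'E'
from h import *
toTray(.0127,-.04)
arm.goto((.50,.40,.20),down(np.pi/2)); im,c=shoot("wrist","b2")
print(arm.current_clock())
cv2.imwrite("pics/b2c.png",cv2.resize(im[60:230,160:360],None,fx=3.5,fy=3.5,interpolation=cv2.INTER_CUBIC))
E
```

```text
19.525
```

View pics/b2c.png

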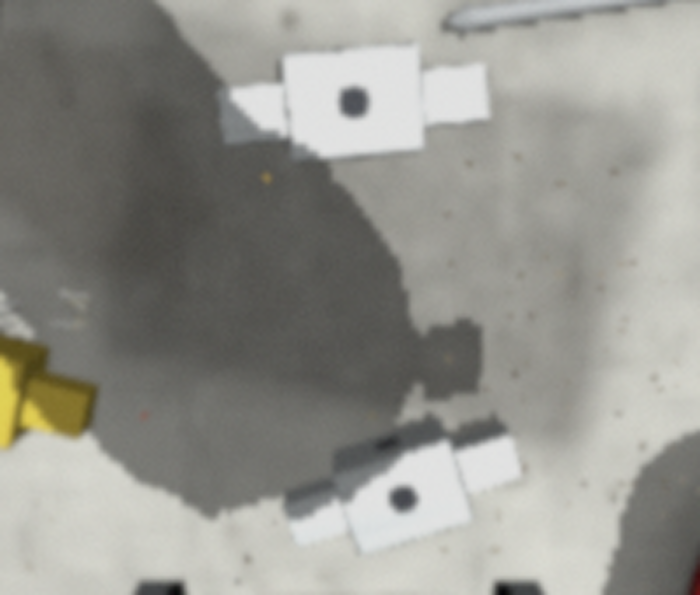

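Block 2 has its hole at (353,102) and block 3 at (403,498). I'll take block 2 first.

```bash
python3 - <<'E'
from h import *
im,c=load("b2")
t=lambda L: (np.array(L)/3.5+[160,60])
P=lambda L,z: onplane(c,t(L),z)[:,:2]*1000
def an(hole,ends,body,w):
    h=P([hole],.03)[0]; e=P(ends,.023);b=P(body,.03)
    d=e[1]-e[0];d2=b[1]-b[0]+b[2]-b[3]
    ww=P(w,.023)
    print("hole",h.round(1),"ends",e.mean(0).round(1),"body",b.mean(0).round(1),"yaw",np.arctan2(d[1],d[0]).round(3),np.arctan2(d2[1],d2[0]).round(3),"L",np.hypot(*d).round(1),"w",np.hypot(*(ww[1]-ww[0])).round(1),np.hypot(*(ww[3]-ww[2])).round(1))
    return (h+b.mean(0))/2000,np.arctan2(d[1],d[0])
p2=an((353,102),[(221,116),(488,91)],[(282,55),(418,43),(424,150),(293,160)],[(218,88),(225,144),(487,64),(490,118)])
p3=an((403,498),[(291,527),(517,457)],[(338,478),(447,440),(470,518),(362,552)],[(513,433),(522,480),(285,510),(297,543)])
off=pick(*p2); gauge(off)
np.savez("p3.npz",xy=p3[0],yaw=p3[1])
E
```

```text
hole [408.3 403.8] ends [408.2 404.2] body [408.5 404.1] yaw 1.659 1.648 L 79.8 w 16.0 15.2
hole [530.3 420.6] ends [530.8 421. ] body [530.1 421. ] yaw 1.889 1.91 L 79.1 w 16.7 12.6
picked gap 0.0292 after lift 0.0294 z 0.0278
gap 0.0294
hit True block centre rel tops mm -8.2 F [-0.5  0.1  4.5] M [0.01 0.13 0.01] t 27.4
```

Block 2 stopped on the NO-GO step, so it is right and goes in the pail. Then I'll re-check block 3 from the same pose.

```bash
cat >> h.py <<'E'
PL=np.array([.670,.101])
def toPail(off,z=.042,a=None,dxy=(0,0)):
    x,y,_=arm.current_eef_pos(); arm.line_to((x,y,.18),feed=.15)
    a=aj(GY+np.pi/2) if a is None else a; p=PL+dxy
    arm.goto((*p,.18),down(a)); arm.line_to((*p,z+off),feed=.12,f_stop=10)
    print("gap",arm.current_finger_gap()); arm.set_gripper(.046); arm.line_to((*p,.2),feed=.2)
E
python3 - <<'E'
from h import *
toPail(.0128)
arm.goto((.50,.40,.20),down(np.pi/2)); im,c=shoot("wrist","b3")
o,_=load("b2")
y0,x0=60+498//3.5,160+403//3.5; s=np.s_[int(y0)-25:int(y0)+25,int(x0)-35:int(x0)+35]
print("diff",np.abs(im[s].astype(int)-o[s]).mean())
r=cv2.matchTemplate(im,o[s],cv2.TM_CCOEFF_NORMED); _,v,_,l=cv2.minMaxLoc(r); print(v,np.array(l)-[int(x0)-35,int(y0)-25])
print(arm.current_clock())
if v>.95 and np.abs(np.array(l)-[int(x0)-35,int(y0)-25]).max()<2:
    p=np.load("p3.npz"); off=pick(p["xy"],float(p["yaw"])); gauge(off)
E
```

```text
gap 0.029225904982709824
diff 2.5558095238095238
0.9948425889015198 [0 0]
32.9417
picked gap 0.0292 after lift 0.0295 z 0.0279
gap 0.0296
hit True block centre rel tops mm -8.3 F [-2.3 -0.5  6.6] M [-0.    0.28 -0.  ] t 40.3
```

Block 3 also stopped on the NO-GO step, so it goes in the pail. Then I'll look from above at the pail, with its bail, and check all three views for a fourth block.

```bash
python3 - <<'E'
from h import *
toPail(.0129,z=.062,a=-.056)
arm.goto((.66,.03,.24),down(0)); im,c=shoot("wrist","p1")
arm.goto((.56,-.22,.33),down(0.0)); im2,c2=shoot("wrist","s1")
arm.goto((.35,-.1,.30),down(np.pi/2)); 
im3,_=shoot("top","top1")
print(arm.current_clock())
cv2.imwrite("pics/p1b.png",cv2.resize(im,(800,600),interpolation=cv2.INTER_CUBIC))
cv2.imwrite("pics/s1b.png",cv2.resize(im2,(800,600),interpolation=cv2.INTER_CUBIC))
cv2.imwrite("pics/top1b.png",cv2.resize(im3[80:300],None,fx=1.56,fy=1.56,interpolation=cv2.INTER_CUBIC))
E
```

```text
gap 0.02904856270250832
47.7667
```

View pics/p1b.png

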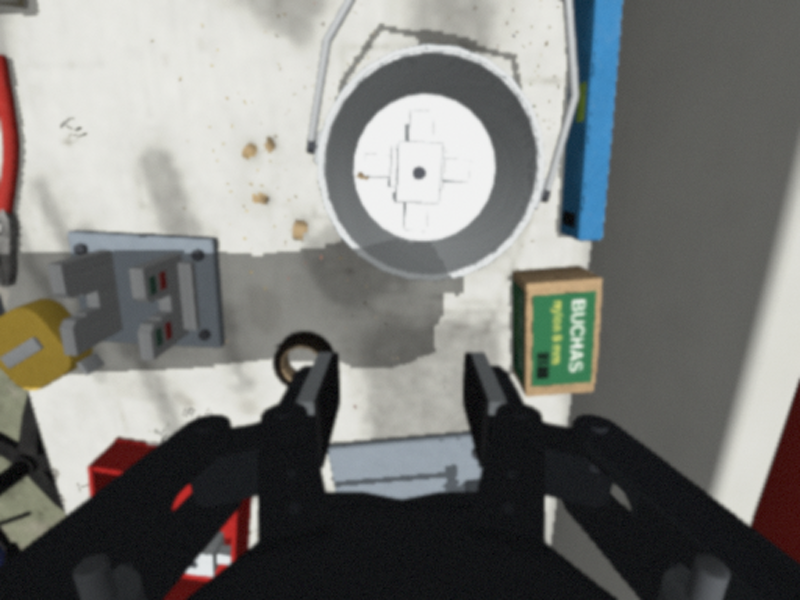

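View pics/s1b.png

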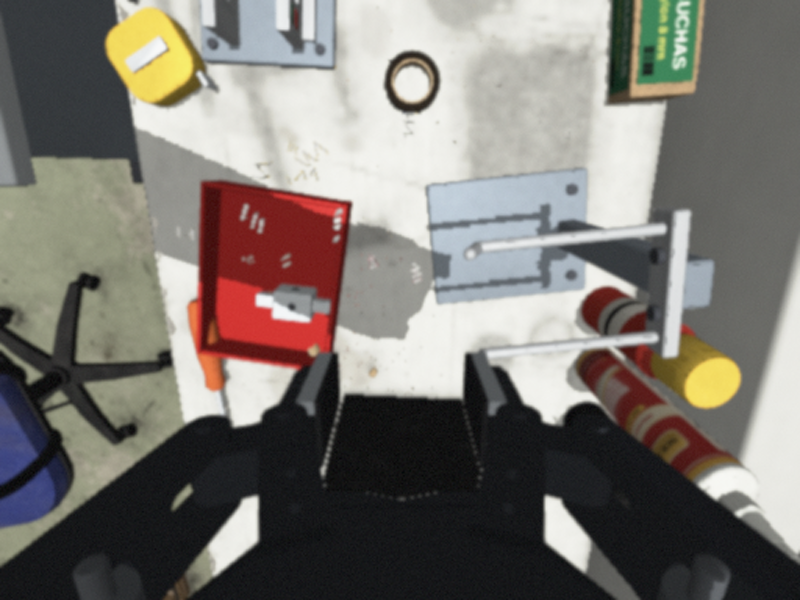

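View pics/top1b.png

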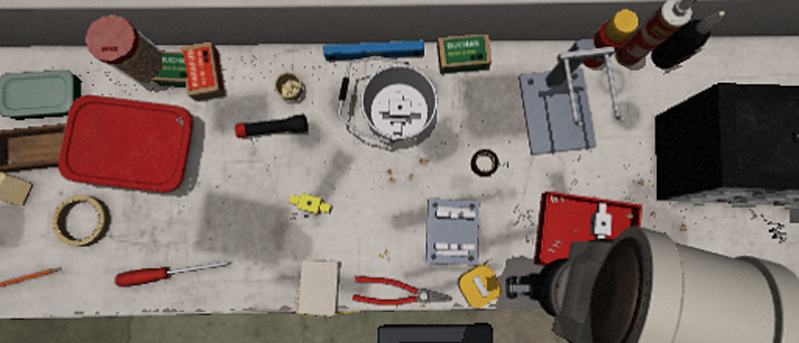

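The pail holds both right blocks, one across the other. The tray holds the thin one at (290,300) in the stand view. No other white block is left on the bench. Now I'll compute the pail and stand poses.

```bash
python3 - <<'E'
from h import *
s=.64
im,c=load("p1"); P=lambda L,z: onplane(c,np.array(L)*s,z)[:,:2].round(4)
r=P([(317,160),(542,165),(429,45),(432,278)],.085);print("rim",r,(r[:2].mean(0)+r[2:].mean(0))/2)
pv=P([(311,148),(545,196)],.076);print("pivots",pv,pv.mean(0),np.hypot(*(pv[1]-pv[0])));d=pv[0]-pv[1];print("pail x yaw",np.arctan2(d[1],d[0]))
# rim by circle fit on bright ring
im0,c0=load("top1");P0=lambda L,z: onplane(c0,np.array(L)/1.56+[0,80],z)[:,:2].round(4)
print("grip top",P0([(345,88),(344,79),(347,98)],.076), "rim", P0([(400,101)],.085))
im,c=load("s1"); P=lambda L,z: onplane(c,np.array(L)*s,z)[:,:2].round(4)
a=P([(473,249),(488,355)],.226);b=P([(560,241),(640,234),(560,349),(640,343)],.209);k=P([(683,212),(672,355)],.209)
print("tips",a,a.mean(0),np.hypot(*(a[1]-a[0])));print("prong pts",b,"cross",k)
d=b[1]-b[0];print(np.arctan2(d[1],d[0]));d=b[3]-b[2];print(np.arctan2(d[1],d[0]));d=k[1]-k[0];print("cross yaw",np.arctan2(d[0],-d[1]))
m=(b[0]+b[2])/2;print("sep",b[0]-b[2],b[1]-b[3],m)
e=P([(428,186),(585,168),(585,287),(438,303)],.01);print("base",e,e.mean(0))
E
```

```text
rim [[0.6073 0.1079]
 [0.7479 0.1049]
 [0.676  0.172 ]
 [0.6804 0.032 ]] [0.6779 0.1042]
pivots [[0.6021 0.1155]
 [0.7546 0.0854]] [0.67835 0.10045] 0.1554421435776026
pail x yaw 2.946720429287709
grip top [[0.7067 0.203 ]
 [0.7243 0.2048]
 [0.6872 0.1992]] rim [[0.6774 0.0993]]
tips [[ 0.599  -0.1867]
 [ 0.6109 -0.2487]] [ 0.60495 -0.2177 ] 0.063131687764545
prong pts [[ 0.6519 -0.185 ]
 [ 0.698  -0.1807]
 [ 0.6595 -0.2526]
 [ 0.7093 -0.2486]] cross [[ 0.7209 -0.168 ]
 [ 0.7313 -0.2568]]
0.09300638269856054
0.0801492195401798
cross yaw 0.11658600546131527
sep [-0.0076  0.0676] [-0.0113  0.0679] [ 0.6557 -0.2188]
base [[ 0.5876 -0.1619]
 [ 0.7459 -0.1433]
 [ 0.7615 -0.2681]
 [ 0.6011 -0.2868]] [ 0.674025 -0.215025]
```

```bash
python3 - <<'E'
from h import *
arm.set_gripper(.03)
arm.goto((.655,.0,.26),down(0)); arm.goto((.69,.115,.20),down(0)); im,c=shoot("wrist","p2")
print(arm.current_clock())
cv2.imwrite("pics/p2b.png",cv2.resize(im[0:260],None,fx=1.56,fy=1.56,interpolation=cv2.INTER_CUBIC))
E
```

```text
50.3417
```

View pics/p2b.png

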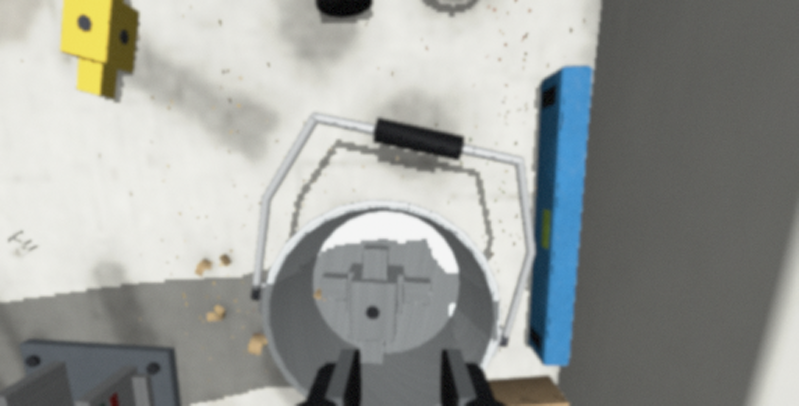

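The grip is clear at (419,139), with its ends at (376,129) and (463,149) and the pivots at (257,293) and (503,341). I'll grasp it and swing it up.

```bash
python3 - <<'E'
from h import *
im,c=load("p2"); P=lambda L,z: onplane(c,np.array(L)/1.5605,z)[:,:2]
g=P([(419,139),(376,129),(463,149),(315,117),(522,161)],.076); pv=P([(257,293),(503,341)],.076)
print(g.round(4),pv.round(4),pv.mean(0).round(4))
d=g[1]-g[2];d2=g[3]-g[4];d3=pv[0]-pv[1]
print([np.arctan2(v[1],v[0]).round(3) for v in (d,d2,d3)])
yx=np.arctan2(d2[1],d2[0]); u=np.array([np.cos(yx-np.pi/2),np.sin(yx-np.pi/2)])
gc=(g[0]+g[3:].mean(0))/2; piv=gc-.106*u; print("grip",gc,"piv",piv)
a=aj(yx+np.pi/2,.9);print("yaw",yx,"a",a)
q=down(a)
pts=[(*(piv+.106*np.cos(t)*u),.076+.106*np.sin(t)+.006) for t in np.linspace(0,1.57,9)]
print([arm.solve_ik(p,q) is not None for p in pts])
np.savez("pail.npz",piv=piv,u=u,a=a,yx=yx)
arm.goto((*gc,.17),q); arm.set_gripper(.024)
print("hit",arm.line_to(pts[0],feed=.05,f_stop=6),arm.current_eef_pos())
arm.set_gripper(0,22); print("gap",arm.current_finger_gap(),np.round(arm.current_ft_force(),1))
for p in pts[1:]:
    arm.line_to(p,feed=.07)
    print(round(arm.current_finger_gap(),4),np.round(arm.current_ft_force(),1))
arm.wait(.3); print(arm.current_clock())
s,_=shoot("scene","sc2"); cv2.imwrite("pics/sc2c.png",cv2.resize(s[120:280,130:390],None,fx=3,fy=3,interpolation=cv2.INTER_CUBIC))
E
```

```text
[[0.6997 0.2045]
 [0.6762 0.2096]
 [0.724  0.1994]
 [0.6433 0.2157]
 [0.7571 0.1932]] [[0.6025 0.1164]
 [0.7542 0.0852]] [0.6783 0.1008]
[np.float64(2.931), np.float64(2.946), np.float64(2.939)]
grip [0.6999201  0.20446939] piv [0.67933302 0.10048779]
yaw 2.9461327389059804 a 1.3753364121110834
[True, True, True, True, True, True, True, True, True]
hit False [0.70003269 0.20451461 0.08232574]
gap 0.008125903024231444 [ 0.2 -1.1  0.4]
0.0083 [ 2.2  3.4 -0.1]
0.0081 [0.3 1.4 0.3]
0.008 [-0.3  0.9  1. ]
0.0078 [ 1.8  0.8 -1.4]
0.0077 [ 0.6  0.2 -6.9]
0.0079 [ 0.4 -0.2 -8.3]
0.008 [ 0.1  0.2 -7.6]
0.0082 [-0.4 -0.3 -8.1]
57.8083
```

View pics/sc2c.png

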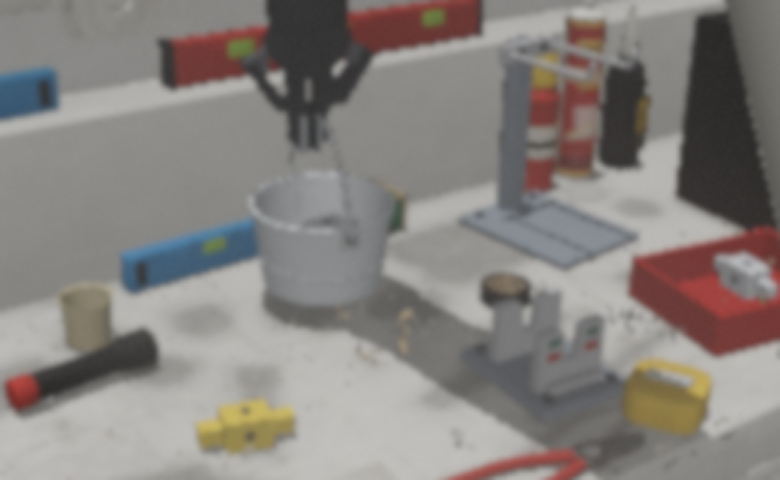

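The bail is upright, but the tool already carries about 8 N, so the pail may be slightly lifted. I'll set it down to satisfy step 4, then firm up the grip and lift.

```bash
python3 - <<'E'
from h import *
d=np.load("pail.npz"); a=float(d["a"]); p=np.array(arm.current_eef_pos())
hit=arm.line_to((p[0],p[1],p[2]-.02),feed=.02,f_stop=6); arm.wait(.3)
z=arm.current_eef_pos()[2]; print("set down",hit,p[2],z,np.round(arm.current_ft_force(),1),arm.current_finger_gap())
arm.set_gripper(0,100); arm.wait(.3); print("gap",arm.current_finger_gap(),np.round(arm.current_ft_force(),1))
arm.line_to((p[0],p[1],z+.06),feed=.06); arm.wait(.4)
print("lifted",arm.current_finger_gap(),np.round(arm.current_ft_force(),1),np.round(arm.current_torque(),2),arm.current_eef_pos())
s,c=shoot("scene","sc3"); cv2.imwrite("pics/sc3c.png",cv2.resize(s[100:260,130:390],None,fx=3,fy=3,interpolation=cv2.INTER_CUBIC))
print(arm.current_clock(), proj(c,[(.679,.1,0),(.679,.1,.05)]))
E
```

```text
set down False 0.18790018709698683 0.16795002385958357 [-0.3  0.4 -7.2] 0.0079214609098229
gap 0.006734631395160278 [-0.  -0.7 -8. ]
lifted 0.006310006271727311 [ 0.1 -0.1 -7.9] [ 0.05 -0.02  0.02] [0.67932225 0.10069375 0.22789192]
61.4333 [[233.22970685 219.35546459]
 [233.11879966 204.53671282]]
```

View pics/sc3c.png

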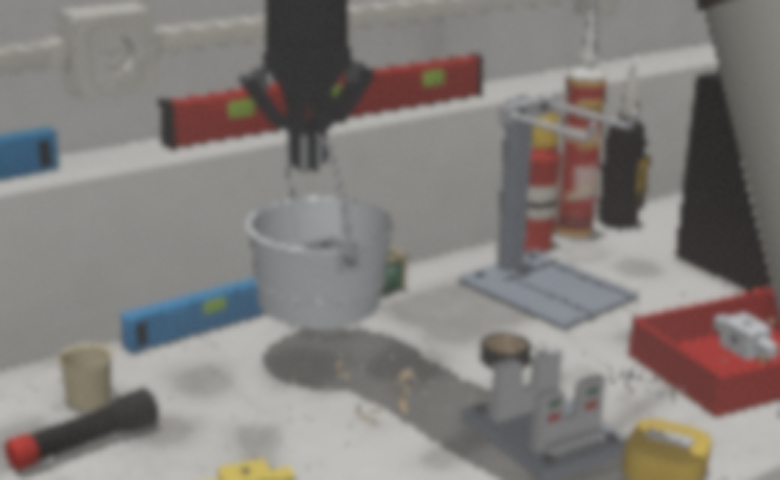

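The foot of the pail sits higher than intended. Working back from the pixel lengths (tube 49 mm seen against 44 mm real), the folded grip was at about z=0.10 rather than 0.076. The tube is therefore about 25 mm too deep in the fingers. I'll set the pail fully down and re-grip at the right height.

```bash
python3 - <<'E'
from h import *
p=np.array(arm.current_eef_pos())
arm.line_to((p[0],p[1],.175),feed=.05); print(np.round(arm.current_ft_force(),1))
hit=arm.line_to((p[0],p[1],.150),feed=.02,f_stop=4); arm.wait(.4)
z=arm.current_eef_pos()[2]; print("set down",hit,z,np.round(arm.current_ft_force(),1),arm.current_finger_gap())
if hit:
    arm.wait(.3); arm.set_gripper(.03); arm.wait(.3)
    print("lift free",arm.line_to((p[0],p[1],.187),feed=.06,f_stop=5),np.round(arm.current_ft_force(),1))
    arm.set_gripper(0,90); arm.wait(.3); print("gap",arm.current_finger_gap(),np.round(arm.current_ft_force(),1),arm.current_eef_pos())
s,c=shoot("scene","sc4"); cv2.imwrite("pics/sc4c.png",cv2.resize(s[140:240,170:310],None,fx=5,fy=5,interpolation=cv2.INTER_CUBIC)); print(arm.current_clock())
E
```

```text
[-0.1 -0.3 -7. ]
set down True 0.16565304977989534 [4.8 0.9 7.9] 0.006301977109772894
lift free False [0.1 0.4 1. ]
gap 0.009176366787492774 [-0.   1.  -0.5] [0.6792326  0.10072961 0.18681586]
65.8417
```

View pics/sc4c.png

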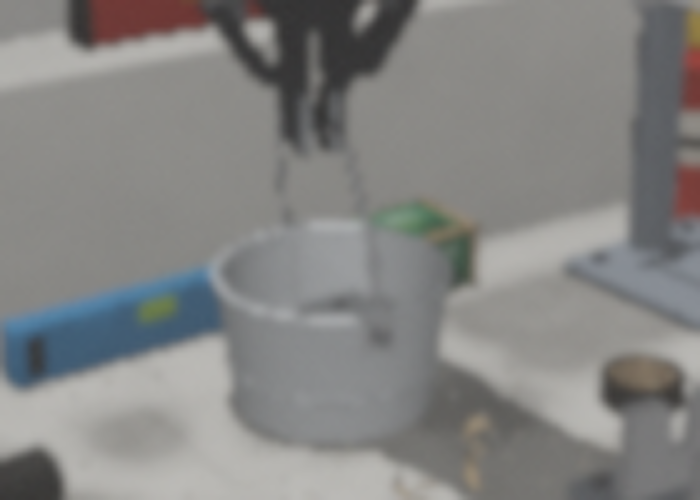

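The pail is standing on the bench with its bail upright, and the tube is now properly between the pads. I'll lift it and carry it to the stand.

```bash
python3 - <<'E'
from h import *
p=np.array(arm.current_eef_pos()); sy=.10; X=np.array([np.cos(sy),np.sin(sy)]); H=np.array([.641,-.2188])
d=np.load("pail.npz"); a0=float(d["a"])
arm.line_to((p[0],p[1],.230),feed=.05); arm.wait(.3); print("lifted",arm.current_finger_gap(),np.round(arm.current_ft_force(),1))
arm.line_to((p[0],p[1],.295),feed=.08)
A=H-.135*X
way=[((.58,.06,.295),a0),((.50,-.03,.295),a0-.42),((.48,-.12,.295),a0-.85),((*A,.295),sy)]
for w,a in way:
    arm.line_to(w,down(a),feed=.09)
arm.wait(1.0); print("gap",arm.current_finger_gap(),np.round(arm.current_ft_force(),1),arm.current_clock(),arm.current_eef_pos())
im,c=shoot("wrist","s2"); s,cs=shoot("scene","sc5")
v=np.vstack([cv2.resize(im,(512,384)),]); 
cv2.imwrite("pics/v5.png",np.hstack([cv2.resize(im,(400,300)),cv2.resize(s[100:260,200:413],(400,300))]))
E
```

```text
lifted 0.009004339587028799 [-0.   0.8 -7.2]
gap 0.008658375734319528 [-0.1 -0.5 -6.9] 74.5583 [ 0.50667052 -0.23228821  0.2949918 ]
```

View pics/v5.png

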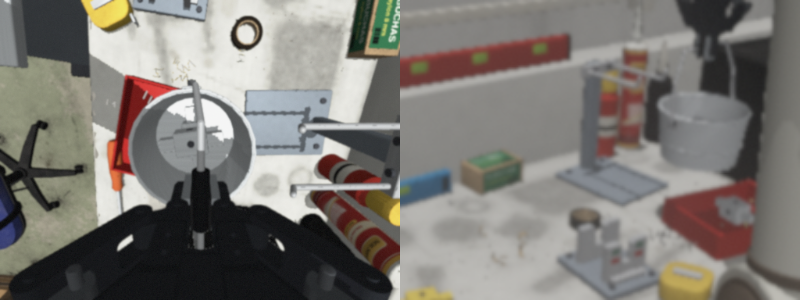

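The view shows the pail held upright below the grip, with the prong tips ahead at (304,127) and (295,190). I'll check those against the hang estimate, then go in.

```bash
python3 - <<'E'
from h import *
im,c=load("s2"); sy=.10; X=np.array([np.cos(sy),np.sin(sy)]);Y=np.array([-X[1],X[0]]); H=np.array([.641,-.2188])
for s in (1,-1):
    P=np.r_[H-.033*X+s*.034*Y,.222]; Q=np.r_[H+.02*X+s*.034*Y,.209]
    print(s,(proj(c,[P,Q])/1.28).round(0))
a=onplane(c,np.array([(304,127),(295,190)])*1.28,.222)[:,:2]; print(a.round(4),a.mean(0), a.mean(0)+.033*X)
b=onplane(c,np.array([(340,126),(340,187)])*1.28,.209)[:,:2]; print(b.round(4), [(v-H)@Y for v in b])
E
```

```text
1 [[309. 129.]
 [355. 126.]]
-1 [[299. 194.]
 [342. 187.]]
[[ 0.5993 -0.1872]
 [ 0.6061 -0.2524]] [ 0.60268761 -0.21979734] [ 0.63552275 -0.21650284]
[[ 0.6423 -0.1843]
 [ 0.6624 -0.2504]] [np.float64(0.03420124793928994), np.float64(-0.03360984215851313)]
```

```bash
python3 - <<'E'
from h import *
sy=.10; X=np.array([np.cos(sy),np.sin(sy)]); H=np.array([.6385,-.219]); q=down(sy)
A=H-.13*X
arm.line_to((*A,.256),feed=.06); 
h=arm.line_to((*H,.256),feed=.05,f_stop=5); arm.wait(.6)
print("in",h,arm.current_eef_pos(),np.round(arm.current_ft_force(),1),arm.current_finger_gap())
if not h:
    h=arm.line_to((*H,.205),feed=.02,f_stop=5); arm.wait(.4)
    z=arm.current_eef_pos()[2]; print("down",h,z,np.round(arm.current_ft_force(),1),arm.current_finger_gap())
shoot("scene","sc6"); print(arm.current_clock())
E
```

```text
in False [ 0.63849907 -0.21899333  0.25600615] [ 0.4 -0.2 -7.9] 0.009058614970270289
down True 0.21659373697932602 [-0.4  0.1  7.1] 0.009376177454697066
81.0167
```

The wire landed at TCP z=0.2166, where 0.217 was expected. Now I'll release.

```bash
python3 - <<'E'
from h import *
p=np.array(arm.current_eef_pos())
arm.line_to((p[0],p[1],p[2]+.0008),feed=.02)
arm.set_gripper(.035); arm.wait(.5); print(np.round(arm.current_ft_force(),1))
h=arm.line_to((p[0],p[1],.31),feed=.06,f_stop=4); print("up",h,np.round(arm.current_ft_force(),1))
arm.wait(1); i1,c=shoot("scene","sc7"); arm.wait(.5); i2,_=shoot("scene","sc8")
i0=cv2.imread("pics/sc6.png")
u=proj(c,[(*p[:2],.07)])[0].round().astype(int); print(u)
s=np.s_[u[1]-35:u[1]+40,u[0]-40:u[0]+40]; t=i0[s]
for im in (i1,i2):
    _,v,_,l=cv2.minMaxLoc(cv2.matchTemplate(im,t,cv2.TM_CCOEFF_NORMED)); print("match",round(v,3),np.array(l)-[u[0]-40,u[1]-35])
print("sway diff",np.abs(i1[s].astype(int)-i2[s]).mean(),arm.current_clock())
# wrist: grip tube seen from above
im,c=shoot("wrist","w9"); k=proj(c,[(*p[:2],.212)])[0]; print("grip px",k)
# red tray content and pail floor content by brightness
st,ct=shoot("top","top9"); tp=proj(ct,[(.425,-.289,.03),(*p[:2],.115)]).round().astype(int); print(tp,[st[b-6:b+7,a-6:a+7].reshape(-1,3).max(0) for a,b in tp])
E
```

```text
[-1.  -0.1  0.2]
up False [-0.1  1.6 -0.9]
[321 181]
match 0.973 [0 0]
match 0.98 [0 0]
sway diff 1.1512777777777778 85.4833
grip px [257.11597748 197.95337203]
[[389 230]
 [369 154]] [array([211, 210, 214], dtype=uint8), array([181, 180, 183], dtype=uint8)]
```

```bash
python3 -c "
from h import *
arm.finish_job(); print(arm.current_clock())"
```

```text
the job is handed in; nothing more can be done
the job is handed in; nothing more can be done
```

The three blocks I found are sorted, the pail is hanging on the stand, and the job is handed in at about 85 s on the robot's clock. It reports no verdict.

**Sorting:** I saw three aluminium blocks and no fourth. I left the yellow look-alike alone.

| Block | Stop relative to plate tops | Result | Put in |
|---|---|---|---|
| First | −25.8 mm | too thin, went through to the floor | red tray |
| Second | −8.2 mm | right, stopped on the NO-GO step | pail |
| Third | −8.3 mm | right, stopped on the NO-GO step | pail |

**Bail:** My first grasp of the bail was about 25 mm too low on the fingers. The folded grip stood at about z = 0.10 m, not the 0.076 m I had assumed, so raising the bail also lifted the pail slightly. I set the pail back on the bench with the bail upright, gripped it again at the right height and lifted it properly.

**Hanging:** The wire met the prongs with the tool at 0.2166 m, where I expected 0.217 m.

**Last checks:** After release the scene camera showed no shift of the pail (0 pixels) and no visible sway, and nothing was touching the gripper. The top camera showed bright metal in the tray and at the pail, but I had used all my picture views. So I judged the final state from numbers only and did not measure the final bail angle.

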